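Lock the open plate clamp with the slotted key

ROBOT

A 6-joint arm with a two-finger parallel gripper is mounted at the origin on the work surface. World frame = base frame: x ahead of the robot, y to its left, z up, the work surface at z = 0. Lengths are in m, angles in rad, forces in N, time in s.
With the tool pointing down it reaches from about 0.375 to 0.975 m from the base axis. Payload 3.8 kg.
Tool frame: the origin (TCP) lies at the very end of the fingers, on their centre line; the grasp point (between the pads) lies 19 mm behind it; z points along the fingers, y is the direction in which the jaws open and shut (so a half turn about z gives the same grasp; the last joint's range is limited). The gripper opens to 85 mm and grips with 20 to 120 N. Pads are 22 mm wide; open, the fingers measure 114 mm over their backs; the gripper's body (76 mm by 85 mm) begins 54 mm behind the grasp point. The pads swing forward as they close: fully open they stand 13 mm farther back than shut.
Start: joints at [-1.203, 0.264, 1.604, -0, 1.274, -0.037], TCP at [0.266, -0.62, 0.231] pointing down, gripper open.
Joint ranges: [-2.63, 2.63], [-0.94, 2.18], [0.31, 2.57], [-1.31, 4.45], [0, 2.66], [-2.55, 2.55]. Speed limits (rad/s): [2.57, 2.57, 3.14, 3.14, 3.14, 3.14].

INTERFACE

Orientations are given as a rotation vector (axis times angle).
In Python, from workcell import status, read_camera, camera_info, order gives the robot as it stands.
- The arm moves only by the tool move_arm, never from a script. Its argument "deltas" is a list of rows, each a list of 3 entries, a list of its own where there are three numbers: the turn, a rotation vector about the world's x, y, z as a fraction of full scale, then the shift along the world's x, y, z as a fraction of full scale, then the closure, from -1 (fully open) to 1 (shut), so that 0 is half open. A call has 1 to 20 rows; each row is the pose to reach, as a shift and turn from the pose commanded when the call began; what a row does not reach only later rows make up. Full scale, the value 1, is 0.1 m for a shift and pi/2 rad for a turn. A row lasts 1/8 s, in which the tool goes at most 62.5 mm and 10.7 degrees, less where a joint would pass 70% of its speed; a pose out of reach is approached as far as the arm can. A call with a number of a shift or a turn outside -1 to 1 is refused whole. A call with a gripper value outside its range is refused whole. The fingers move at their own pace and stop on an object; "grip_force" is the grip in N (left out, the last holds). Time passes only in rows, so rows that repeat a pose let the fingers close. It gives the time, the measured TCP pose, the force and the opening at its end, in the units of the state.
- status.read_state(): the state, without advancing time (a new reading comes with each control period).
- read_camera(name): name is "scene" or "side" or "wrist"; returns (picture, depth): 420x560x3 uint8, red, green, blue; 420x560 float32, m along the optical axis (not along the pixel's ray), 0 where there is no reading.
- camera_info(name): a dict with "K" (3x3 intrinsics, pixels), "R" (3x3) and "t" (3): a world point X has camera coordinates R X + t. Camera axes: x right, y down, z forward; pixel columns grow to the right and rows downward; lengths in m; the calibration is good to about 2 mm. A picture is of the moment at which its call begins: read the wrist's pose just before it. camera_info takes no time and is no camera call; for the wrist camera it gives the pose at the moment of the call.
- order.finish_job(): hands the job in, once; it reports no verdict.
The state is a dict: "time": time; "q": joint angles; "joint_vel": joint speeds; "joint_torque": joint torques, N m; "tool_pos": TCP position; "tcp_rot": TCP orientation; "wrist_force": force on the tool from outside, world axes, zero at the start; "torque": the same for the moment, N m; "width": opening from 0.0 (shut) to 1.0 (fully open).
Only numpy, scipy, OpenCV 4.12 (cv2) and the standard library are available. Lean on these libraries where they do the work, as an engineer would, in place of code of your own. Each camera call takes 0.05 s, during which the arm holds its last target. There are 200 camera calls.

TASK

One of the two plate clamps on the bench is still unlocked (its cam slot points along the clamp, not across it). Take the orange-handled blade key from its blue stand, put its blade in that cam's slot and turn the cam clockwise about a quarter turn until it seats on its stop, pressing and turning gently, and only with the key. Then put the key back upright, fully home in its slot in the stand, and let go, leaving the other clamp and everything else on the bench as they were.

Things in the scene. Friction and masses are not known exactly. Their poses are not given: they have to be found in the camera images.
- clamp1: Off-white plate clamp, 164 (x) x 104 (y) x 32 mm, fixed; origin under its centre. Black cover (104 x 94 mm, top 48 mm above the bench) on its +x half, guide posts up to 54 mm. Brass slotted cam, diameter 36 mm, in a dark ring (outer diameter 54 mm, top 42 mm), centred 50 mm from the origin towards -x. This is the unlocked one. It stands left or right of the key stand.
- clamp1_slot (a point): Centre of the mouth of the cam's slot, in the cam's top face 44 mm above the bench; turns and sinks with the cam. Local x along the slot, z up. Slot 28 mm long, 5.2 mm wide, 7 mm deep, closed ends, square edges: the 3.2 mm blade has 1 mm to spare each side and about 0.09 rad of play each way, so the key turns further than the cam. A red dot lies on the local +y side.
- clamp1_cam (a joint): Angle of the slotted cam (rad), clockwise seen from above: 0 = fully unlocked (slot along the clamp's x), 1.571 = seated on its stop (slot across). Starts at 0 to 0.2. It resists turning with 0.05 N m at first, rising to 0.08 N m, and stays where it is left. On the stop the torque climbs at once: stop turning at about 0.15 N m.
- clamp1_stud (a joint): How far the spring-loaded cam is pressed down (m), 0 to 0.004; it takes 6 N to start and 12 N to reach the bottom. Forces between blade and clamp that add up to more than 40 N (both sides of the blade and the pressing; about 0.3 N m of twist) damage it.
- clamp1_cover (a joint): How far the cam has drawn the cover down (m): 0 open, about 0.003 locked.
- clamp2: Off-white plate clamp, 164 (x) x 104 (y) x 32 mm, fixed; origin under its centre. Black cover (104 x 94 mm, top 48 mm above the bench) on its +x half, guide posts up to 54 mm. Brass slotted cam, diameter 36 mm, in a dark ring (outer diameter 54 mm, top 42 mm), centred 50 mm from the origin towards -x. This one is already locked; leave it alone.
- clamp2_cam (a joint): Angle of the slotted cam (rad), clockwise seen from above: 0 = fully unlocked (slot along the clamp's x), 1.571 = seated on its stop (slot across). Locked from the start; leave it so.
- key_grip (a point): Centre of the orange handle of the blade key (key mass about 90 g, 88 mm long, standing upright with the blade down). Handle 44 (x) x 16 (y) x 40 mm (z): grasp it across the 16 mm, fingers closing along local y, from above. Key axes: z up along the shank, x along the blade's width. This point is 68 mm above the blade's tip.
- key_tip (a point): Middle of the lower edge of the key's blade, same axes as key_grip. Blade 22 mm wide (x), 3.2 mm thick (y), 16 mm long (z); above it a flange 32 mm in diameter and 4 mm thick, then a 12 mm shank up to the handle, which begins 48 mm above the tip.
- pocket (a point): Mouth centre of the key's slot in the blue stand (fixed block 130 x 60 x 30 mm), 30 mm above the bench; local x along the slot, z up. Slot 26 x 7.5 mm, 20 mm deep, so the key goes in either way round; fully home, the key's flange rests on the stand's top with the tip 16 mm below this point.
- key: The blade key itself; origin at the middle of the blade's lower edge (as key_tip).
- tipbox: Bystander: closed blue pipette-tip box 120 x 85 x 54 mm; origin under its centre.
- reagent: Bystander: amber reagent bottle, diameter 60, 120 mm tall; origin under its centre.
- plate: Bystander: white microplate 127 x 85 x 14 mm; origin under its centre.
- vial: Bystander: small glass vial with green cap, diameter 26, 50 mm tall; origin under its centre.
- beaker: Bystander: clear plastic beaker, diameter 70, 80 mm tall; origin under its centre.
- spanner: Bystander: 150 mm open spanner lying flat; origin under its centre.
- driver: Bystander: black-handled round-shank driver standing in the other hole of the key stand, 66 mm long, handle diameter 22 mm, top 76 mm above the table; 70 mm from the key along the stand's +x; origin under its centre.
Things that resemble listed ones, but are neither listed nor needed, are in the scene too. Of the things that look like the key, the middle-sized one is meant.

How it is judged:
On the way, in this order (a step that is already met when the one before it is completed fails the run):
1. the key's blade is down in the slot of the unlocked cam (at least 4 mm deep, within 5 mm of its centre, key within 0.15 rad of upright) (horizontal distance between key_tip and clamp1_slot below 0.005 m and z of key_tip in the frame of clamp1_slot below -0.004 m and angle between key_tip's own z axis and vertical below 0.15 rad), for 0.1 s.
2. the cam is turned onto its stop (beyond 1.52 rad) while the blade is in the slot (all of step 1 and value of joint clamp1_cam above 1.52 rad), for 0.2 s.
At the end, for the whole second after the job is handed in: Cam of the first clamp beyond 1.52 rad (on its stop), the other clamp's cam still beyond 1.5 rad, the key released, at rest and upright (within 0.1 rad) in its slot in the stand, its tip within 6 mm of the slot's centre and at least 13.5 mm below its mouth (value of joint clamp1_cam above 1.52 rad and value of joint clamp2_cam above 1.5 rad and horizontal distance between key_tip and pocket below 0.006 m and z of key_tip in the frame of pocket below -0.0135 m and angle between key_tip's own z axis and vertical below 0.1 rad and linear speed of key below 0.02 m/s and contact force between the fingers and key below 1 N); the robot touches nothing.
It fails at once if the key presses or twists against the clamp with more than 40 N (summed over all contacts of the blade) (contact force between key and clamp1 above 40 N).
It fails at once if the gripper or arm touches the unlocked clamp (more than 2 N): the cam is worked only with the key (contact force between any of the fingers, the arm and clamp1 above 2 N).
It fails at once if the locked clamp is touched with more than 3 N or its cam is turned back (contact force between any of key, the fingers, the arm and clamp2 above 3 N or value of joint clamp2_cam below 1.45 rad).
It fails at once if something else on the bench is moved by more than 20 mm (distance of any of tipbox, reagent, plate, vial, beaker, spanner, driver from where it was at the start of the episode above 0.02 m).
It also fails if it takes over 72 s, if anything falls off the work surface, if the arm or the gripper's body presses on something with over 40 N, if the wrist force passes 120 N, or if a joint passes its speed limit or range.

## Working session

There is one attempt and no reset: what is moved stays moved. The work goes in short steps, Python scripts to look and compute and a tool call to move; the robot and the scene stay as the last step left them, time stands still between calls to the robot, and variables do not carry over. Pictures are saved under pics/ and viewed, about 8 in all and at most 12, crops included, and the job is handed in when it is done.

Besides the shell and the picture viewer there is one more tool, called after "Call:" by a JSON object that holds its "name" and its "arguments", one argument or row to a line. move_arm: Moves the arm, as the interface text tells. Its arguments: {"type":"object","properties":{"deltas":{"type":"array","items":{"type":"array"}},"grip_force":{"type":"number"}},"required":["deltas"]}

```bash
mkdir -p pics; ls
cat > h.py <<'E'
import numpy as np, cv2
from workcell import status, read_camera, camera_info, order
def snap(name,fn=None):
    info=camera_info(name); im,d=read_camera(name)
    if fn: cv2.imwrite('pics/'+fn,im[:,:,::-1])
    return im,d,{k:np.array(info[k]) for k in('K','R','t')}
def ray(ci,uv,z):
    d=ci['R'].T@np.linalg.inv(ci['K'])@np.array([uv[0],uv[1],1.]); c=-ci['R'].T@ci['t']
    return c+d*(z-c[2])/d[2]
def proj(ci,X):
    p=ci['K']@(ci['R']@np.array(X)+ci['t']); return p[:2]/p[2]
E
python3 - <<'E'
from h import *
a=[]
for n in('scene','side'):
    im,d,ci=snap(n); np.savez(n+'0',im=im,d=d,**ci); cv2.imwrite(f'pics/{n}0.png',im[:,:,::-1]); print(n,-ci['R'].T@ci['t'],ci['K'][0,0])
print(status.read_state())
E
```

```text
pics
scene [ 1.24015674 -0.55044173  0.87951183] 405.2673974740619
side [ 0.14605086 -0.59303856  0.60449398] 381.55892917525836
{'time': 0.1, 'q': array([-1.20288168e+00,  2.64682222e-01,  1.60524132e+00, -9.55288316e-06,
        1.27369220e+00, -3.68765437e-02]), 'joint_vel': array([-0.00046404, -0.00297062, -0.00300372, -0.00098861, -0.00204959,
       -0.00064199]), 'joint_torque': array([-6.85571536e-05, -5.16707003e+01, -3.68590450e+01, -8.42995540e-07,
        6.30486145e-03, -1.75312454e-05]), 'tool_pos': array([ 0.26560609, -0.61983066,  0.23008145]), 'tcp_rot': array([-3.07551178e+00, -6.31115766e-01,  5.37404621e-04]), 'wrist_force': array([ 0.08111677, -0.57356908,  0.3270305 ]), 'torque': array([-0.05484386,  0.00362453,  0.03299278]), 'width': 0.9959863747232506}
```

View pics/scene0.png

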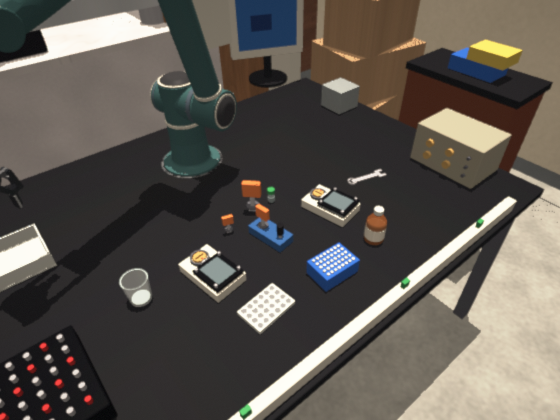

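View pics/side0.png

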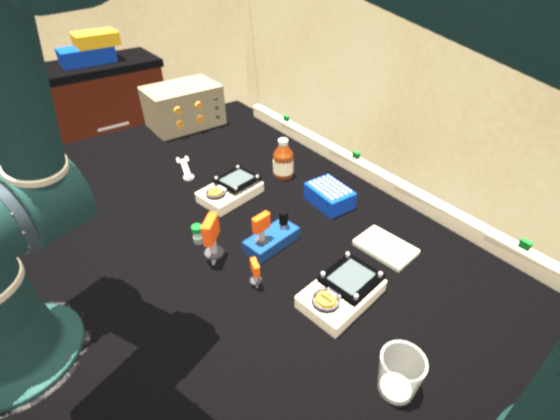

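Three orange-handled keys are visible. In scene pixels they are the large one at (251,190), the small one at (228,222), and the middle-sized one at (263,215) in the blue stand next to the driver at (280,230). The one in the stand fits the description. The clamps are at (212,270) and (331,203). I'll confirm both the key and the cams in one enlarged crop.

Run:
```python
from h import *
S=np.load('scene0.npz'); T=np.load('side0.npz')
def c(im,x,y,w,h): return cv2.resize(im[y:y+h,x:x+w],(400,300),interpolation=cv2.INTER_CUBIC)
A=np.vstack([np.hstack([c(S['im'],215,172,88,66+15),c(T['im'],185,200,120,90)]),np.hstack([c(T['im'],190,165,80,60),c(T['im'],290,255,100,75)])])
cv2.imwrite('pics/crop0.png',A[:,:,::-1])
for n,C,pts in(('scene',S,dict(stand=[(270,232,.03)],key=[(263,213,.082)],camL=[(200,257,.044)],camR=[(318,192,.044)])),('side',T,dict(key=[(261,222,.082)],cam_far=[(216,192,.044)],cam_near=[(326,299,.044)]))):
    for k,v in pts.items():
        for u,w,z in v: print(n,k,ray(C,(u,w),z).round(3))
```

```text
scene stand [ 0.534 -0.034  0.03 ]
scene key [ 0.5   -0.032  0.082]
scene camL [ 0.499 -0.253  0.044]
scene camR [0.499 0.195 0.044]
side key [ 0.499 -0.03   0.082]
side cam_far [0.5   0.188 0.044]
side cam_near [ 0.493 -0.255  0.044]
```

View pics/crop0.png

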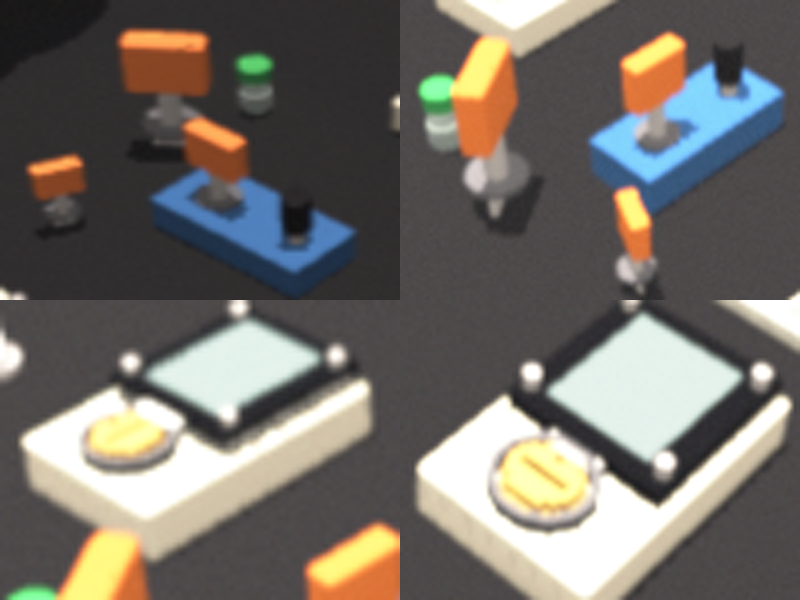

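The key in the stand is the middle-sized of the three. The far clamp (left, y≈+0.19) has its slot along the clamp, so it is the unlocked one. The near clamp's slot lies across. Next I'll get the angles and neighbour positions.

Run:
```python
from h import *
from scipy.spatial.transform import Rotation as R
print(R.from_rotvec([-3.0755,-.6311,.0005]).as_matrix().round(3))
ci=camera_info('wrist');print('wristcam',(-ci['R'].T@ci['t']).round(3),ci['R'][2].round(3),ci['K'][0,0])
for n in('scene','side'):
    C=np.load(n+'0.npz'); hsv=cv2.cvtColor(C['im'],cv2.COLOR_RGB2HSV)
    m=cv2.inRange(hsv,(3,150,110),(18,255,255))
    nn,l,s,c=cv2.connectedComponentsWithStats(m)
    for i in range(1,nn):
        if s[i][4]>40 and s[i][1]>150:
            v,u=np.where(l==i); z=C['d'][v,u]; P=np.linalg.inv(C['K'])@np.array([u*z,v*z,z]); W=(P.T-C['t'])@C['R']
            print(n,c[i].round(),np.median(W,0).round(3),np.percentile(W,2,0).round(3),np.percentile(W,98,0).round(3))
    m=cv2.inRange(hsv,(103,150,40),(115,255,255))
    nn,l,s,c=cv2.connectedComponentsWithStats(m)
    for i in range(1,nn):
        if s[i][4]>150 and s[i][1]>150:
            v,u=np.where(l==i); z=C['d'][v,u]; P=np.linalg.inv(C['K'])@np.array([u*z,v*z,z]); W=(P.T-C['t'])@C['R']; W=W[(abs(W[:,2]-.03)<.004)]
            if len(W)>50: print('blue',n,c[i].round(),cv2.minAreaRect(W[:,:2].astype(np.float32)*1000))
```

```text
[[ 0.919  0.394 -0.001]
 [ 0.394 -0.919  0.002]
 [ 0.    -0.002 -1.   ]]
wristcam [ 0.344 -0.587  0.372] [-0.302 -0.127 -0.945] 372.13118826637185
scene [251. 188.] [0.397 0.    0.099] [ 0.242 -0.023 -0.002] [0.419 0.098 0.119]
scene [262. 212.] [ 0.501 -0.037  0.09 ] [ 0.394 -0.043 -0.001] [0.521 0.045 0.104]
scene [227. 219.] [ 0.43  -0.115  0.056] [ 0.35  -0.13  -0.002] [ 0.437 -0.067  0.066]
scene [376. 221.] [0.744 0.193 0.084] [0.712 0.179 0.071] [0.762 0.219 0.099]
blue scene [332. 273.] ((775.352783203125, -3.9778518676757812), (141.0909423828125, 64.89124298095703), 52.74504852294922)
side [260. 223.] [ 0.493 -0.04   0.084] [ 0.474 -0.045 -0.   ] [0.592 0.093 0.101]
side [211. 233.] [ 0.381 -0.014  0.094] [ 0.366 -0.023  0.07 ] [0.416 0.011 0.115]
side [255. 270.] [ 0.422 -0.127  0.053] [ 0.417 -0.132  0.001] [ 0.458 -0.063  0.066]
blue side [329. 203.] ((718.1986083984375, -1.5535202026367188), (68.33060455322266, 141.6904754638672), 32.03349304199219)
```

Call:
{"name": "move_arm", "arguments": {
  "deltas": [
    [[0,0,0.1],[0.13,0.33,0.05],-1],
    [[0,0,0.2],[0.26,0.65,0.1],-1],
    [[0,0,0.3],[0.39,0.98,0.2],-1]
  ]
}}

```text
time: 0.48
tool_pos: [0.3047, -0.5209, 0.2501]
tcp_rot: [-2.84, -1.338, 0.0]
wrist_force: [0.1, 0.1, 1.0]
width: 0.999
```

Call:
{"name": "move_arm", "arguments": {
  "deltas": [
    [[0,0,0.1],[0.13,0.33,0],-1],
    [[0,0,0.2],[0.26,0.65,0],-1],
    [[0,0,0.3],[0.39,0.98,0],-1]
  ]
}}

```text
time: 0.85
tool_pos: [0.3439, -0.4231, 0.2508]
tcp_rot: [-2.45, -1.965, -0.0]
wrist_force: [0.7, 0.5, 0.5]
width: 1.001
```

Call:
{"name": "move_arm", "arguments": {
  "deltas": [
    [[0,0,0.1],[0.13,0.33,0],-1],
    [[0,0,0.2],[0.26,0.65,0],-1],
    [[0,0,0.29],[0.39,0.97,0],-1]
  ]
}}

```text
time: 1.23
tool_pos: [0.3829, -0.3261, 0.2508]
tcp_rot: [-1.943, -2.468, -0.0]
wrist_force: [0.4, -0.7, 0.0]
width: 1.002
```

Call:
{"name": "move_arm", "arguments": {
  "deltas": [
    [[0,0,0.1],[0.13,0.33,0],-1],
    [[0,0,0.2],[0.26,0.65,0],-1],
    [[0,0,0.29],[0.39,0.97,0],-1]
  ]
}}

```text
time: 1.6
tool_pos: [0.4218, -0.2292, 0.2508]
tcp_rot: [-1.336, -2.843, -0.0]
wrist_force: [0.4, -0.6, 0.1]
width: 0.998
```

Call:
{"name": "move_arm", "arguments": {
  "deltas": [
    [[0,0,0.1],[0.13,0.33,0],-1],
    [[0,0,0.2],[0.26,0.65,0],-1],
    [[0,0,0.28],[0.39,0.97,0],-1]
  ]
}}

```text
time: 1.98
tool_pos: [0.4608, -0.1322, 0.2508]
tcp_rot: [-0.684, -3.066, -0.0]
wrist_force: [0.4, -0.5, 0.4]
width: 1.001
```

Call:
{"name": "move_arm", "arguments": {
  "deltas": [
    [[0,0,0.1],[0.13,0.33,0],-1],
    [[0,0,0.2],[0.26,0.65,0],-1],
    [[0,0,0.28],[0.39,0.97,0],-1],
    [[0,0,0.28],[0.39,0.97,0],-1]
  ]
}}

```text
time: 2.48
tool_pos: [0.5, -0.0347, 0.2508]
tcp_rot: [-0.001, -3.141, -0.001]
wrist_force: [-0.4, -0.7, -0.6]
width: 1.0
```

Run:
```python
from h import *
s=status.read_state(); print(s['q'].round(2),s['tool_pos'].round(4),s['tcp_rot'].round(3))
im,d,ci=snap('wrist','w1.png'); np.savez('w1',im=im,d=d,**ci)
print(proj(ci,[.498,-.035,.102]),proj(ci,[.5,.19,.044]))
```

```text
[-0.12 -0.08  1.94  0.    1.28 -1.69] [ 0.5    -0.0347  0.2508] [-1.000e-03 -3.141e+00 -1.000e-03]
[280.5822122  185.54375839] [514.76710903 171.09486068]
```

View pics/w1.png

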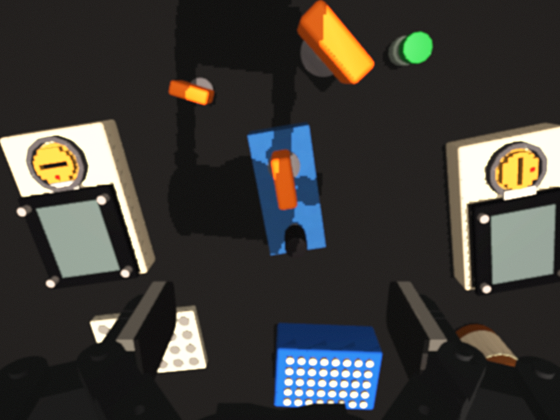

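The wrist picture shows the middle key at (284,180) in the stand. The right-hand clamp's cam at (517,168) has its slot along the clamp, so it is unlocked. The left one at (55,162) has its slot across. Measuring now.

```bash
cat >> h.py <<'E'
def world(d,ci):
    v,u=np.indices(d.shape); P=np.stack([u*d,v*d,d],-1)@np.linalg.inv(ci['K']).T
    return (P-ci['t'])@ci['R']
def onplane(mask,ci,z):
    v,u=np.where(mask); d=np.stack([u,v,np.ones_like(u)],-1)@np.linalg.inv(ci['K']).T@ci['R']; c=-ci['R'].T@ci['t']
    return (c+d*((z-c[2])/d[:,2])[:,None])[:,:2]
def axis(P):
    P=P-P.mean(0); w,V=np.linalg.eigh(P.T@P); a=V[:,1]; return np.arctan2(a[1],a[0])
E
python3 - <<'E'
from h import *
C=np.load('w1.npz'); im,d=C['im'],C['d']; W=world(d,C); hsv=cv2.cvtColor(im,cv2.COLOR_RGB2HSV)
box=lambda u0,u1,v0,v1:np.pad(np.ones((v1-v0,u1-u0),bool),((v0,420-v1),(u0,560-u1)))
X=W[...,0];Y=W[...,1];Z=W[...,2]
b=box(235,340,115,265)
blue=cv2.inRange(hsv,(100,100,30),(125,255,255))>0
m=b&blue&(abs(Z-.03)<.006); print('stand',m.sum(),np.median(Z[m]),cv2.minAreaRect(onplane(m,C,.03).astype(np.float32)*1000))
k=b&(Z>.094)&(Z<.11); print('key top',k.sum(),np.median(Z[k]),W[k].mean(0).round(4),cv2.minAreaRect(onplane(k,C,.102).astype(np.float32)*1000),axis(onplane(k,C,.102)))
dr=box(280,320,215,260)&(Z>.068); print('driver',W[dr].mean(0).round(4))
r=box(440,560,115,300)
cv=r&(abs(Z-.032)<.005)&(hsv[...,1]<90)&(hsv[...,2]>120); print('clamp top',cv.sum(),cv2.minAreaRect(onplane(cv,C,.032).astype(np.float32)*1000))
br=(box(485,550,140,195)&(cv2.inRange(hsv,(18,120,120),(35,255,255))>0)).astype(np.uint8)
br=cv2.morphologyEx(br,cv2.MORPH_CLOSE,np.ones((7,7))); P=onplane(br>0,C,.044)
print('cam',cv2.minEnclosingCircle(P.astype(np.float32)*1000),P.mean(0))
er=cv2.erode(br,np.ones((5,5)))>0
sl=er&(hsv[...,2]<110); Q=onplane(sl,C,.044);print('slot',sl.sum(),Q.mean(0),axis(Q))
rd=er&((hsv[...,0]<8)|(hsv[...,0]>172))&(hsv[...,1]>150)&(hsv[...,2]>110);print('red',rd.sum(),onplane(rd,C,.044).mean(0))
E
```

```text
stand 5212 0.029767192784933172 ((526.4805908203125, -27.015613555908203), (130.79747009277344, 59.951602935791016), 9.359586715698242)
key top 1019 0.10146775130909837 [ 0.4958 -0.032   0.1013] ((496.015869140625, -31.99486541748047), (44.462886810302734, 15.829916954040527), 9.333091735839844) -2.9809065730483435
driver [ 0.5636 -0.0207  0.0771]
clamp top 4028 ((548.2015380859375, 200.6825408935547), (163.53468322753906, 99.83440399169922), 11.724011421203613)
cam ((498.7552490234375, 192.35629272460938), 21.186861038208008) [0.49856616 0.19198983]
slot 65 [0.49990701 0.19068246] 1.8679338599763056
red 8 [0.49807459 0.20626401]
```

Call:
{"name": "move_arm", "arguments": {
  "deltas": [
    [[0,0,0.104],[-0.04,0.03,-0.4],-1],
    [[0,0,0.104],[-0.04,0.03,-0.75],-1],
    [[0,0,0.104],[-0.04,0.03,-1],-1]
  ]
}}

```text
time: 2.9
tool_pos: [0.4943, -0.0345, 0.1493]
tcp_rot: [0.247, -3.129, 0.0]
wrist_force: [0.5, -0.5, -0.2]
width: 1.002
```

Call:
{"name": "move_arm", "arguments": {
  "deltas": [
    [[0,0,0],[0,0,-0.3],-1],
    [[0,0,0],[0,0,-0.6],-1],
    [[0,0,0],[0,0,-0.87],-1],
    [[0,0,0],[0,0,-0.87],-1]
  ]
}}

```text
time: 3.4
tool_pos: [0.4928, -0.0342, 0.0619]
tcp_rot: [0.247, -3.126, -0.001]
wrist_force: [0.4, -0.2, 0.4]
width: 1.002
```

Call:
{"name": "move_arm", "arguments": {
  "deltas": [
    [[0,0,0],[0,0,0],0.3],
    [[0,0,0],[0,0,0],1],
    [[0,0,0],[0,0,0],1],
    [[0,0,0],[0,0,0],1],
    [[0,0,0],[0,0,0],1],
    [[0,0,0],[0,0,0],1]
  ],
  "grip_force": 50
}}

```text
time: 4.15
tool_pos: [0.4964, -0.0334, 0.065]
tcp_rot: [-0.251, 3.13, -0.0]
wrist_force: [-1.1, -0.2, 5.4]
width: 0.182
```

Call:
{"name": "move_arm", "arguments": {
  "deltas": [
    [[0,0,0],[0,0,0.1],1],
    [[0,0,0],[0,0,0.4],1],
    [[0,0,0],[0,0,0.8],1],
    [[0,0,0],[0,0,1],1]
  ]
}}

```text
time: 4.65
tool_pos: [0.4967, -0.0336, 0.1667]
tcp_rot: [-0.251, 3.129, -0.001]
wrist_force: [-0.0, 0.8, -0.8]
width: 0.176
```

Call:
{"name": "move_arm", "arguments": {
  "deltas": [
    [[0,0,0],[0.1,0.3,0],1],
    [[0,0,0],[0.2,0.65,0],1],
    [[0,0,0],[0.3,1,0],1]
  ]
}}

```text
time: 5.03
tool_pos: [0.5257, 0.0674, 0.1644]
tcp_rot: [0.25, -3.131, 0.0]
wrist_force: [0.0, 0.1, -1.4]
width: 0.179
```

Call:
{"name": "move_arm", "arguments": {
  "deltas": [
    [[0,0,0],[0.1,0.3,0],1],
    [[0,0,0],[0.2,0.65,0],1],
    [[0,0,0],[0.3,1,0],1],
    [[0,0,0],[0.3,1,0],1],
    [[0,0,0],[0.3,1,0],1]
  ]
}}

```text
time: 5.65
tool_pos: [0.5552, 0.1662, 0.1639]
tcp_rot: [0.252, -3.13, 0.001]
wrist_force: [-0.4, 0.3, -1.1]
width: 0.18
```

Run:
```python
from h import *
s=status.read_state(); print(s['tool_pos'].round(4),s['tcp_rot'].round(4))
im,d,ci=snap('wrist','w2.png'); np.savez('w2',im=im,d=d,**ci,pos=s['tool_pos'],rot=s['tcp_rot'])
print(proj(ci,[.499,.191,.044]))
```

```text
[0.5552 0.1662 0.1639] [ 2.5150e-01 -3.1301e+00  1.2000e-03]
[329.48243665 128.13529845]
```

View pics/w2.png

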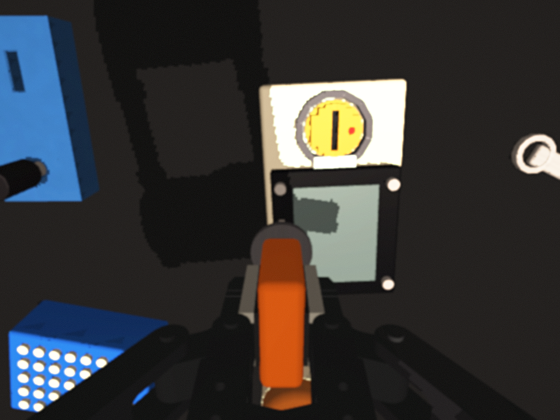

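The held key is at the bottom centre. The cam is at (334,128) with the slot and red dot visible, and the empty stand slot is at (14,72).

Run:
```python
from h import *
C=np.load('w2.npz'); im,d=C['im'],C['d']; W=world(d,C); hsv=cv2.cvtColor(im,cv2.COLOR_RGB2HSV); Z=W[...,2]
box=lambda u0,u1,v0,v1:np.pad(np.ones((v1-v0,u1-u0),bool),((v0,420-v1),(u0,560-u1)))
br=(box(300,370,95,160)&(cv2.inRange(hsv,(18,120,100),(35,255,255))>0)).astype(np.uint8)
br=cv2.morphologyEx(br,cv2.MORPH_CLOSE,np.ones((11,11))); 
print('cam',cv2.minEnclosingCircle(onplane(br>0,C,.044).astype(np.float32)*1000))
def slot(m,z,n):
    Q=onplane(m,C,z); r=cv2.minAreaRect(Q.astype(np.float32)*1000); print(n,m.sum(),Q.mean(0).round(4),axis(Q)%np.pi,r)
slot(box(325,343,105,158)&(hsv[...,2]<90)&(br>0),.044,'slot')
ring=box(290,380,85,175)&(abs(Z-.042)<.003); 
cv=box(250,420,70,300)&(abs(Z-.032)<.004)&(hsv[...,2]>150)&(hsv[...,1]<90); slot(cv,.032,'clamp')
co=box(255,420,160,300)&(abs(Z-.048)<.003); slot(co,.048,'cover')
slot(box(3,27,45,98)&(hsv[...,2]<85),.03,'pocket')
tz=C['pos'][2]; print('tz',tz)
k=box(240,320,200,400)&(abs(Z-tz-.037)<.006)&(hsv[...,1]>150); print(np.median(Z[k])-tz); slot(k,np.median(Z[k]),'handle')
# red dot
rd=(br>0)&((hsv[...,0]<10)|(hsv[...,0]>172))&(hsv[...,1]>150); print(onplane(rd,C,.044).mean(0))
```

```text
cam ((499.6295166015625, 194.01390075683594), 20.66105842590332)
slot 156 [0.4998 0.1948] 0.17744658293293814 ((499.88427734375, 194.7676239013672), (24.766969680786133, 2.892765760421753), 9.980337142944336)
clamp 7437 [0.4971 0.1919] 1.87994820967081 ((519.5153198242188, 198.9881591796875), (103.52601623535156, 102.52071380615234), 11.760711669921875)
cover 12295 [0.565  0.2157] 0.7495931667604103 ((572.654296875, 210.00875854492188), (109.73236083984375, 93.17668914794922), 11.7470703125)
pocket 329 [ 0.4969 -0.0315] 0.154080809797581 ((497.1712646484375, -31.427030563354492), (24.919021606445312, 6.044260025024414), 8.929590225219727)
tz 0.16385929647425115
0.03645894110977474
handle 5042 [0.5528 0.1657] 0.1596626092061202 ((553.9469604492188, 165.85629272460938), (45.67826461791992, 16.00238037109375), 9.211899757385254)
[0.49805163 0.20611182]
```

Call:
{"name": "move_arm", "arguments": {
  "deltas": [
    [[0,0,0.005],[-0.25,0.14,0],1],
    [[0,0,0.011],[-0.54,0.286,-0.2],1],
    [[0,0,0.011],[-0.54,0.286,-0.5],1],
    [[0,0,0.011],[-0.54,0.286,-0.6],1],
    [[0,0,0.011],[-0.54,0.286,-0.6],1],
    [[0,0,0.011],[-0.54,0.286,-0.6],1],
    [[0,0,0.011],[-0.54,0.286,-0.6],1]
  ]
}}

```text
time: 6.58
tool_pos: [0.503, 0.1953, 0.1055]
tcp_rot: [-0.277, 3.127, 0.001]
wrist_force: [-0.2, -0.3, -0.1]
width: 0.181
```

Run:
```python
from h import *
s=status.read_state(); print(s['tool_pos'].round(4),s['tcp_rot'].round(4),s['wrist_force'].round(2),s['torque'].round(3))
A=[]
for n in('scene','side'):
    im,d,ci=snap(n); u,v=proj(ci,[.5,.1945,.06]).astype(int); c=im[v-26:v+26,u-35:u+35]; A.append(cv2.resize(c,(400,300),interpolation=cv2.INTER_CUBIC))
im,d,ci=snap('wrist'); np.savez('w3',im=im,d=d,**ci); A=[np.hstack(A),cv2.resize(im[100:400,80:480],(800,600))[:300]]
cv2.imwrite('pics/h3.png',np.vstack(A)[:,:,::-1])
```

```text
[0.503  0.1953 0.1055] [-2.7680e-01  3.1272e+00  8.0000e-04] [-0.16 -0.25 -0.14] [-0.033  0.019  0.022]
```

View pics/h3.png

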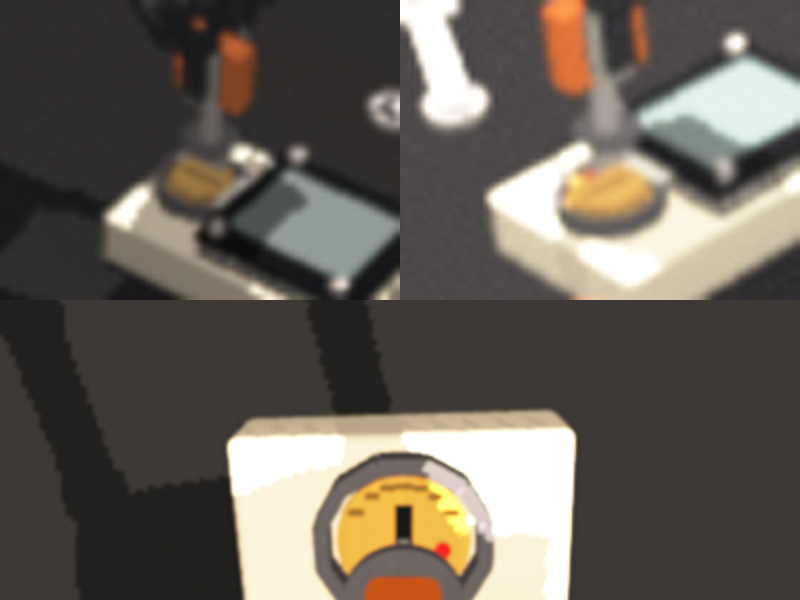

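Close up, the slot at crop (403,520) lines up with the flange and handle at about 403. I'll put numbers on that.

Run:
```python
from h import *
C=np.load('w3.npz'); im,d=C['im'],C['d']; W=world(d,C); hsv=cv2.cvtColor(im,cv2.COLOR_RGB2HSV); Z=W[...,2]
box=lambda u0,u1,v0,v1:np.pad(np.ones((v1-v0,u1-u0),bool),((v0,420-v1),(u0,560-u1)))
m=box(274,290,198,222)&(hsv[...,2]<60); Q=onplane(m,C,.044)
print(m.sum(),Q.mean(0),cv2.minAreaRect(Q.astype(np.float32)*1000),axis(Q)%np.pi)
a=.177;R=np.array([[np.cos(a),np.sin(a)],[-np.sin(a),np.cos(a)]]); q=Q@R.T
print('slot local min/max',q.min(0),q.max(0),'tcp local',R@[.503,.1953])
k=box(220,340,200,419)&(abs(Z-.142)<.006)&(hsv[...,1]>150)&((hsv[...,0]<20)); K=onplane(k,C,.142)@R.T
print(k.sum(),K.min(0),K.max(0),np.median(K,0))
f=box(230,330,215,260)&(abs(Z-.0735)<.004); F=onplane(f,C,.0745)@R.T; print('flange',f.sum(),F.min(0),F.max(0))
```

```text
90 [0.49164096 0.19348688] ((491.6576843261719, 193.49258422851562), (8.6365385055542, 2.922508955001831), 10.127985000610352) 0.17747292190715935
slot local min/max [0.51372739 0.10243752] [0.52236445 0.10536003] tcp local [0.52952919 0.10368185]
5030 [0.50426754 0.09560142] [0.5502337  0.11154574] [0.52527399 0.10356937]
flange 1156 [0.51290466 0.08813554] [0.53343634 0.11958571]
```

Call:
{"name": "move_arm", "arguments": {
  "deltas": [
    [[0,0,0],[-0.005,0,-0.04],1],
    [[0,0,0],[-0.005,0,-0.08],1],
    [[0,0,0],[-0.005,0,-0.1],1],
    [[0,0,0],[-0.005,0,-0.12],1],
    [[0,0,0],[-0.005,0,-0.12],1]
  ]
}}

```text
time: 7.35
tool_pos: [0.5012, 0.1951, 0.092]
tcp_rot: [0.278, -3.129, 0.0]
wrist_force: [-0.3, 0.7, -1.4]
width: 0.181
```

Call:
{"name": "move_arm", "arguments": {
  "deltas": [
    [[0,0,0],[0,0,-0.01],1],
    [[0,0,0],[0,0,-0.02],1],
    [[0,0,0],[0,0,-0.025],1],
    [[0,0,0],[0,0,-0.025],1],
    [[0,0,0],[0,0,-0.025],1]
  ]
}}

```text
time: 7.98
tool_pos: [0.5014, 0.1952, 0.0898]
tcp_rot: [-0.278, 3.129, -0.0]
wrist_force: [0.5, -0.1, -0.7]
width: 0.179
```

Run:
```python
from h import *
for i in range(4):
    s=status.read_state(); print(s['tool_pos'].round(4),s['tcp_rot'].round(4),s['wrist_force'].round(2),s['torque'].round(3)); 
    if i<3: im,d,ci=snap('side')
print(s['q'].round(3))
```

```text
[0.5014 0.1952 0.0898] [-0.2778  3.1292 -0.    ] [ 0.47 -0.14 -0.66] [-0.01   0.007  0.008]
[0.5014 0.1952 0.0898] [-0.2777  3.1292  0.    ] [-0.45 -0.4  -1.69] [-0.     0.044 -0.01 ]
[0.5014 0.1952 0.0898] [-0.2778  3.1292 -0.    ] [ 0.12  0.25 -0.03] [ 0.01  -0.006 -0.046]
[0.5014 0.1952 0.0898] [-0.2777  3.1292  0.    ] [ 0.52  1.41 -1.1 ] [-0.008 -0.01   0.013]
[ 0.325  0.14   2.032  0.     0.97  -1.423]
```

Call:
{"name": "move_arm", "arguments": {
  "deltas": [
    [[0,0,-0.04],[0,0,0],1],
    [[0,0,-0.08],[0,-0.001,0],1],
    [[0,0,-0.12],[0,-0.002,0],1],
    [[0,0,-0.16],[0,-0.003,0],1],
    [[0,0,-0.2],[0,-0.004,0],1],
    [[0,0,-0.24],[0,-0.004,0],1],
    [[0,0,-0.28],[0,-0.005,0],1],
    [[0,0,-0.32],[0,-0.006,0],1],
    [[0,0,-0.36],[0,-0.006,0],1],
    [[0,0,-0.4],[0,-0.007,0],1],
    [[0,0,-0.4],[0,-0.007,0],1]
  ]
}}

```text
time: 9.5
tool_pos: [0.5013, 0.1944, 0.0898]
tcp_rot: [-0.702, -3.062, 0.0]
wrist_force: [0.1, -1.1, -0.8]
width: 0.182
```

```bash
cat > st.py <<'E'
from h import *
from scipy.spatial.transform import Rotation as R
F=[];T=[]
for i in range(6):
    s=status.read_state(); F.append(s['wrist_force']);T.append(s['torque'])
    if i<5: im,d,ci=snap('wrist' if i==4 else 'side')
x=R.from_rotvec(s['tcp_rot']).as_matrix()[:,0]
print(s['time'],s['tool_pos'].round(4),'yaw',np.arctan2(-x[1],-x[0]).round(4),'F',np.mean(F,0).round(2),'T',np.mean(T,0).round(3),s['width'],s['q'][5])
cv2.imwrite('pics/last.png',im[:,:,::-1]); np.savez('last',im=im,d=d,**ci)
E
python3 st.py
```

```text
9.75 [0.5013 0.1944 0.0898] yaw -0.4507 F [-0.52 -0.78 -0.56] T [-0.13   0.046  0.044] 0.17507190102568648 -0.7963347607922986
```

Call:
{"name": "move_arm", "arguments": {
  "deltas": [
    [[0,0,-0.04],[0,-0.001,0],1],
    [[0,0,-0.08],[0,-0.001,0],1],
    [[0,0,-0.12],[-0.001,-0.002,0],1],
    [[0,0,-0.16],[-0.002,-0.003,0],1],
    [[0,0,-0.2],[-0.002,-0.003,0],1],
    [[0,0,-0.24],[-0.003,-0.004,0],1],
    [[0,0,-0.28],[-0.003,-0.004,0],1],
    [[0,0,-0.32],[-0.004,-0.005,0],1],
    [[0,0,-0.36],[-0.004,-0.005,0],1],
    [[0,0,-0.4],[-0.005,-0.006,0],1],
    [[0,0,-0.44],[-0.005,-0.006,0],1],
    [[0,0,-0.48],[-0.005,-0.006,0],1],
    [[0,0,-0.5],[-0.005,-0.006,0],1],
    [[0,0,-0.5],[-0.005,-0.006,0],1]
  ]
}}

```text
time: 11.5
tool_pos: [0.5005, 0.1936, 0.0897]
tcp_rot: [-1.82, -2.56, 0.001]
wrist_force: [-2.5, -2.2, 0.9]
width: 0.183
```

```bash
python3 st.py
```

```text
11.75 [0.5005 0.1936 0.0897] yaw -1.2363 F [-1.97 -2.28  1.2 ] T [-0.492  0.383  0.077] 0.18027995609796515 -0.01155727628140065
```

View pics/last.png

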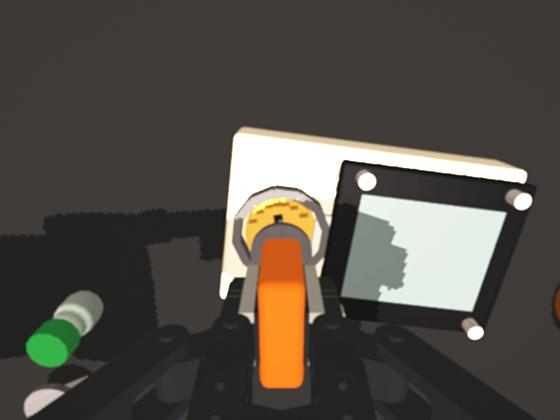

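Call:
{"name": "move_arm", "arguments": {
  "deltas": [
    [[0,0,-0.02],[-0.002,-0.002,0],1],
    [[0,0,-0.04],[-0.004,-0.004,0],1],
    [[0,0,-0.06],[-0.005,-0.005,0],1],
    [[0,0,-0.08],[-0.005,-0.005,0],1],
    [[0,0,-0.1],[-0.005,-0.005,0],1],
    [[0,0,-0.11],[-0.005,-0.005,0],1],
    [[0,0,-0.12],[-0.005,-0.005,0],1],
    [[0,0,-0.12],[-0.005,-0.005,0],1]
  ]
}}

```text
time: 12.75
tool_pos: [0.5002, 0.1934, 0.0897]
tcp_rot: [-2.054, -2.377, 0.0]
wrist_force: [-2.8, -1.6, 0.2]
width: 0.177
```

```bash
python3 st.py
```

```text
13.0 [0.5003 0.1934 0.0897] yaw -1.4252 F [-2.12 -1.4   0.22] T [-0.271  0.435  0.08 ] 0.18044463555766055 0.17668814724344678
```

Call:
{"name": "move_arm", "arguments": {
  "deltas": [
    [[0,0,-0.008],[0,0,0],1],
    [[0,0,-0.016],[0,0,0],1],
    [[0,0,-0.02],[0,0,0],1],
    [[0,0,-0.02],[0,0,0],1]
  ]
}}

```text
time: 13.5
tool_pos: [0.5002, 0.1933, 0.0898]
tcp_rot: [-2.091, -2.344, 0.0]
wrist_force: [-2.9, -1.2, -0.3]
width: 0.177
```

```bash
python3 st.py
```

```text
13.75 [0.5003 0.1933 0.0897] yaw -1.4566 F [-2.45 -1.13  0.86] T [-0.25   0.538  0.097] 0.17854020212827135 0.2081233552769785
```

Call:
{"name": "move_arm", "arguments": {
  "deltas": [
    [[0,0,-0.008],[0,0,0],1],
    [[0,0,-0.016],[0,0,0],1],
    [[0,0,-0.016],[0,0,0],1]
  ]
}}

```text
time: 14.12
tool_pos: [0.5002, 0.1933, 0.0898]
tcp_rot: [-2.12, -2.318, 0.0]
wrist_force: [-2.6, -1.5, 0.9]
width: 0.184
```

```bash
python3 st.py
```

```text
14.375 [0.5002 0.1933 0.0897] yaw -1.4818 F [-2.71 -1.07  0.89] T [-0.24   0.634  0.071] 0.18334110844671325 0.2332639114225989
```

Call:
{"name": "move_arm", "arguments": {
  "deltas": [
    [[0,0,-0.008],[0,0,0],1],
    [[0,0,-0.016],[0,0,0],1],
    [[0,0,-0.02],[0,0,0],1],
    [[0,0,-0.02],[0,0,0],1]
  ]
}}

```text
time: 14.88
tool_pos: [0.5002, 0.1933, 0.0897]
tcp_rot: [-2.156, -2.284, 0.0]
wrist_force: [-3.4, -0.1, 0.7]
width: 0.178
```

```bash
python3 st.py
```

```text
15.125 [0.5003 0.1933 0.0898] yaw -1.5132 F [-3.46 -0.98  1.23] T [-0.237  0.765  0.153] 0.18155703832399192 0.26465199125396566
```

Call:
{"name": "move_arm", "arguments": {
  "deltas": [
    [[0,0,-0.004],[0,0,0],1],
    [[0,0,-0.006],[0,0,0],1],
    [[0,0,-0.006],[0,0,0],1]
  ]
}}

```text
time: 15.5
tool_pos: [0.5003, 0.1933, 0.0898]
tcp_rot: [-2.167, -2.274, 0.0]
wrist_force: [-3.9, -1.2, 0.1]
width: 0.183
```

```bash
python3 st.py
python3 - <<'E'
from h import *
C=np.load('last.npz'); Z=world(C['d'],C); b=cv2.cvtColor(C['im'],cv2.COLOR_RGB2HSV); 
g=(b[...,2]>150)&(b[...,1]<60)&(abs(Z[...,2]-.047)<.006)&(Z[...,0]>.55); print('cover z now',g.sum(),np.median(Z[g][:,2]))
C=np.load('w2.npz'); Z=world(C['d'],C); b=cv2.cvtColor(C['im'],cv2.COLOR_RGB2HSV)
g=(b[...,2]>100)&(b[...,1]<60)&(abs(Z[...,2]-.047)<.006)&(Z[...,0]>.55)&(Z[...,1]>.15); print('before',g.sum(),np.median(Z[g][:,2]))
E
```

```text
15.75 [0.5003 0.1933 0.0897] yaw -1.5225 F [-3.5  -1.2   1.09] T [-0.252  0.818  0.181] 0.18146480254825975 0.2740803551399549
cover z now 11782 0.04523972705187857
before 4205 0.04821268372916945
```

Torque climbed to 0.18 N m and the cover is down 3 mm, so the cam is on its stop. I'll back off within the play and lift out.

Call:
{"name": "move_arm", "arguments": {
  "deltas": [
    [[0,0,0.03],[0,0,0],1],
    [[0,0,0.055],[0,0,0],1],
    [[0,0,0.055],[0,0,0],1],
    [[0,0,0.055],[0,0,0.03],1],
    [[0,0,0.055],[0,0,0.08],1],
    [[0,0,0.055],[0,0,0.3],1],
    [[0,0,0.055],[0,0,0.7],1],
    [[0,0,0.055],[0,0,0.75],1]
  ]
}}

```text
time: 16.75
tool_pos: [0.5041, 0.1946, 0.1693]
tcp_rot: [2.064, 2.362, 0.013]
wrist_force: [0.7, 0.8, -0.8]
width: 0.183
```

Call:
{"name": "move_arm", "arguments": {
  "deltas": [
    [[0,0,0.12],[0,-0.33,0],1],
    [[0,0,0.24],[0,-0.66,0],1],
    [[0,0,0.36],[0,-1,0],1],
    [[0,0,0.48],[0,-1,0],1],
    [[0,0,0.6],[0,-1,0],1],
    [[0,0,0.7],[0,-1,0],1],
    [[0,0,0.7],[0,-1,0],1]
  ]
}}

```text
time: 17.62
tool_pos: [0.5004, 0.0933, 0.1643]
tcp_rot: [0.529, 3.097, 0.0]
wrist_force: [-0.4, 0.1, -1.3]
width: 0.18
```

```bash
python3 st.py
```

```text
17.875 [0.5003 0.0934 0.1646] yaw -0.3381 F [-0.39  0.12 -0.95] T [-0.004  0.013  0.025] 0.18216116233601348 -1.0971347828105518
```

View pics/last.png

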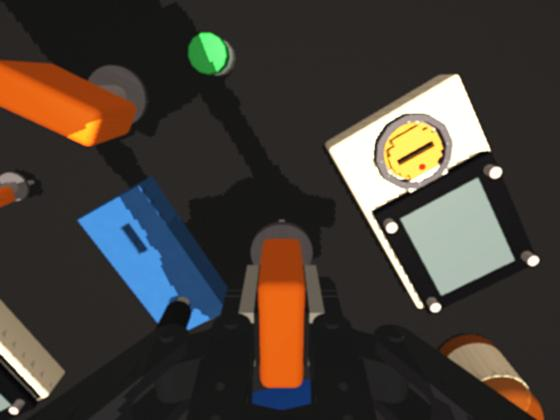

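The clamp at (413,150) now has its slot across, with the red dot towards the cover. The pocket is visible at (134,238). Measuring the slot angle, the pocket and the key in hand.

Run:
```python
from h import *
C=np.load('last.npz'); im,d=C['im'],C['d']; W=world(d,C); hsv=cv2.cvtColor(im,cv2.COLOR_RGB2HSV); Z=W[...,2]
box=lambda u0,u1,v0,v1:np.pad(np.ones((v1-v0,u1-u0),bool),((v0,420-v1),(u0,560-u1)))
def slot(m,z,n):
    Q=onplane(m,C,z); r=cv2.minAreaRect(Q.astype(np.float32)*1000); print(n,m.sum(),Q.mean(0).round(4),axis(Q)%np.pi,r)
slot(box(392,436,135,170)&(hsv[...,2]<70),.044,'slot')
slot(box(370,540,150,320)&(abs(Z-.045)<.0025),.045,'cover')
slot(box(118,150,220,255)&(hsv[...,2]<85),.03,'pocket')
b=box(70,235,170,335)&(cv2.inRange(hsv,(100,100,30),(125,255,255))>0)&(abs(Z-.03)<.005); slot(b,.03,'stand')
tz=.1646; k=box(240,320,200,400)&(abs(Z-tz-.037)<.006)&(hsv[...,1]>150); print(np.median(Z[k])-tz); slot(k,np.median(Z[k]),'handle')
```

```text
slot 69 [0.4993 0.1948] 1.780388086311533 ((499.3919677734375, 194.4652557373047), (1.4749891757965088, 24.241844177246094), 11.82345199584961)
cover 15598 [0.5683 0.2097] 0.254800348971739 ((555.8485717773438, 206.21206665039062), (144.07452392578125, 93.2005615234375), 11.760090827941895)
pocket 161 [ 0.4971 -0.0315] 0.15390713235860343 ((497.210693359375, -31.56110191345215), (23.896902084350586, 4.8686628341674805), 9.060859680175781)
stand 9277 [ 0.5176 -0.0257] 0.24295335700767984 ((526.7020263671875, -25.67597198486328), (130.1329345703125, 62.57305145263672), 9.390198707580566)
0.036445237533702574
handle 5053 [0.4981 0.0944] 2.8011421092671114 ((498.9200439453125, 94.07247924804688), (15.993678092956543, 46.06486129760742), 70.61871337890625)
```

Call:
{"name": "move_arm", "arguments": {
  "deltas": [
    [[0,0,0.1],[-0.01,-0.4,0],1],
    [[0,0,0.2],[-0.02,-0.8,0],1],
    [[0,0,0.318],[-0.027,-1,0],1]
  ]
}}

```text
time: 18.25
tool_pos: [0.4976, -0.0082, 0.1649]
tcp_rot: [-0.261, 3.13, -0.001]
wrist_force: [0.8, 0.4, -1.7]
width: 0.182
```

Call:
{"name": "move_arm", "arguments": {
  "deltas": [
    [[0,0,0],[0,-0.26,0],1],
    [[0,0,0],[0,-0.26,-0.2],1],
    [[0,0,0],[0,-0.26,-0.5],1],
    [[0,0,0],[0,-0.26,-0.62],1],
    [[0,0,0],[0,-0.26,-0.62],1],
    [[0,0,0],[0,-0.26,-0.62],1]
  ]
}}

```text
time: 19.0
tool_pos: [0.4986, -0.0326, 0.1038]
tcp_rot: [-0.256, 3.129, -0.001]
wrist_force: [-0.1, -0.1, -1.2]
width: 0.18
```

```bash
python3 st.py
python3 - <<'E'
from h import *
C=np.load('last.npz'); im,d=C['im'],C['d']; W=world(d,C); hsv=cv2.cvtColor(im,cv2.COLOR_RGB2HSV); Z=W[...,2]
a=.161;R=np.array([[np.cos(a),np.sin(a)],[-np.sin(a),np.cos(a)]])
b=(cv2.inRange(hsv,(100,100,30),(125,255,255))>0)&(abs(Z-.03)<.005); Q=onplane(b,C,.03); r=cv2.minAreaRect(Q.astype(np.float32)*1000); print('stand',r,R@np.array(r[0]))
k=(abs(Z-.1395)<.006)&(hsv[...,1]>150)&(hsv[...,0]<20);k[:200]=0; r=cv2.minAreaRect(onplane(k,C,.1395).astype(np.float32)*1000); print('handle',k.sum(),r,R@np.array(r[0]))
E
```

```text
19.25 [ 0.4983 -0.0326  0.1036] yaw 0.163 F [ 0.14 -0.28 -1.1 ] T [ 0.007 -0.007 -0.002] 0.18002398273684184 -1.8490777010519015
stand ((499.1037292480469, -31.701141357421875), (76.0789566040039, 59.92302322387695), 9.368688583374023) [ 487.5671934  -111.30016548]
handle 5146 ((497.1549987792969, -32.98804473876953), (47.21364212036133, 16.120250701904297), 9.357376098632812) [ 485.43736744 -112.25803402]
```

View pics/last.png

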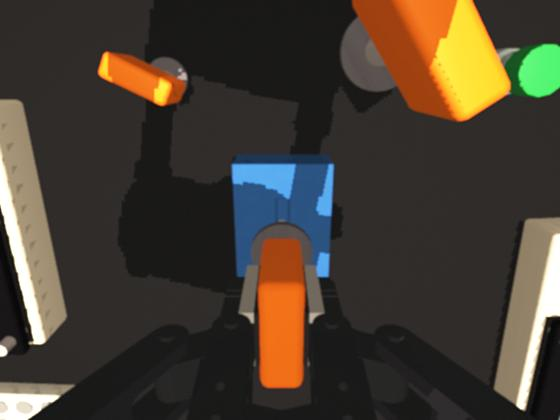

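Call:
{"name": "move_arm", "arguments": {
  "deltas": [
    [[0,0,0],[0,0.006,-0.08],1],
    [[0,0,0],[0,0.006,-0.16],1],
    [[0,0,0],[0,0.006,-0.2],1],
    [[0,0,0],[0,0.006,-0.23],1],
    [[0,0,0],[0,0.006,-0.26],1],
    [[0,0,0],[0,0.006,-0.26],1]
  ]
}}

```text
time: 20.0
tool_pos: [0.4975, -0.0321, 0.0765]
tcp_rot: [0.256, -3.131, -0.0]
wrist_force: [0.6, -0.4, -1.1]
width: 0.18
```

Call:
{"name": "move_arm", "arguments": {
  "deltas": [
    [[0,0,0],[0,0,-0.04],1],
    [[0,0,0],[0,0,-0.08],1],
    [[0,0,0],[0,0,-0.1],1],
    [[0,0,0],[0,0,-0.11],1],
    [[0,0,0],[0,0,-0.115],1],
    [[0,0,0],[0,0,-0.115],1]
  ]
}}

```text
time: 20.75
tool_pos: [0.4977, -0.032, 0.0653]
tcp_rot: [-0.256, 3.131, -0.0]
wrist_force: [-0.3, 0.3, -1.5]
width: 0.181
```

Call:
{"name": "move_arm", "arguments": {
  "deltas": [
    [[0,0,0],[0,0,-0.005],1],
    [[0,0,0],[0,0,-0.005],0.3],
    [[0,0,0],[0,0,-0.005],-0.3],
    [[0,0,0],[0,0,-0.005],-1],
    [[0,0,0],[0,0,-0.005],-1],
    [[0,0,0],[0,0,-0.005],-1],
    [[0,0,0],[0,0,-0.005],-1]
  ]
}}

```text
time: 21.62
tool_pos: [0.4977, -0.032, 0.0648]
tcp_rot: [-0.256, 3.131, -0.0]
wrist_force: [0.0, -0.1, 0.2]
width: 1.001
```

Call:
{"name": "move_arm", "arguments": {
  "deltas": [
    [[0,0,0],[0,0,0.1],-1],
    [[0,0,0],[0,0,0.4],-1],
    [[0,0,0],[0,0,0.8],-1],
    [[0,0,0],[0,0,1],-1]
  ]
}}

```text
time: 22.12
tool_pos: [0.4992, -0.0322, 0.1681]
tcp_rot: [-0.255, 3.127, -0.001]
wrist_force: [2.2, 0.2, -0.3]
width: 1.003
```

Call:
{"name": "move_arm", "arguments": {
  "deltas": [
    [[0,0,0],[0,0,0.4],-1],
    [[0,0,0],[0,0,0.85],-1],
    [[0,0,0],[0,0,0.85],-1],
    [[0,0,0],[0,0,0.85],-1]
  ]
}}

```text
time: 22.62
tool_pos: [0.4974, -0.032, 0.25]
tcp_rot: [-0.256, 3.131, -0.0]
wrist_force: [-0.1, -0.1, -0.5]
width: 1.003
```

```bash
python3 st.py
python3 - <<'E'
from h import *
C=np.load('last.npz'); im,d=C['im'],C['d']; W=world(d,C); hsv=cv2.cvtColor(im,cv2.COLOR_RGB2HSV); Z=W[...,2]
k=(Z>.09)&(Z<.11)&(hsv[...,1]>150)&(hsv[...,0]<20);k[:130]=0;k[:,:240]=0;k[:,340:]=0
print('key top z',k.sum(),np.median(Z[k]),Z[k].min(),Z[k].max(),cv2.minAreaRect(onplane(k,C,.102).astype(np.float32)*1000))
E
```

```text
22.875 [ 0.4968 -0.032   0.2483] yaw 0.1628 F [-0.05  0.04 -0.11] T [-0.001 -0.012  0.011] 1.001383666315237 -1.8479395436629766
key top z 932 0.10153026404324719 0.09011071279278553 0.10437166839591308 ((496.62774658203125, -32.1951904296875), (44.46392822265625, 15.079270362854004), 9.788941383361816)
```

View pics/last.png

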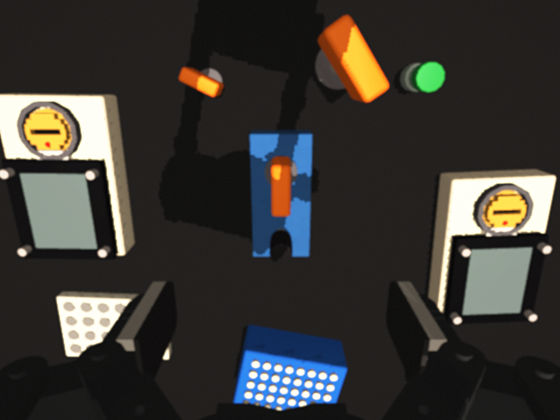

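The key is back in the stand at (281,187) with its top at 101.5 mm, the same height as at the start. Both cams, at (47,130) and (503,210), show slots across. Handing in.

```bash
python3 -c "
from workcell import order; print(order.finish_job())"
```

```text
the job is handed in; nothing more can be done
None
```

I locked the unlocked clamp (the left one, at y≈+0.19) with the middle-sized key, put the key back in its stand and handed the job in at about 23 s of the 72 s allowed.

- **Cam:** The blade went about 5.7 mm into the slot with almost no force. I turned it clockwise until the torque climbed to 0.15–0.18 N m, slightly above the suggested 0.15 because I took one small extra step to be sure it was on the stop. The wrist picture then gave a cam angle of about 1.57 rad, and the cover had dropped about 3 mm.
- **Key:** It stands released in its slot, with the handle top at 101.5 mm, the same height as at the start. It is about 1 mm or less from where it first stood and aligned with the stand. The gripper is open and clear above it.
- **Rest of the bench:** In the last wrist picture the other clamp still shows its slot across, and everything else visible looked undisturbed. I checked that by eye only. The beaker, the reagent bottle and the spanner were not in that last view.
- **Disagreements:** The camera estimates of the cam and pocket positions differed by 1–2 mm between views. I allowed for this when lining up. A side force of up to about 4 N showed at the wrist while turning.

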